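# Press the spring clip onto the axle

### The arm

A 6-joint arm with a two-finger parallel gripper is mounted at the origin on a cart in front of the work surface, level with it; the furniture and walls round the work are solid. World frame = base frame: x ahead of the robot, y to its left, z up, the work surface at z = 0. Lengths are in m, angles in rad, forces in N, time in s.
With the tool pointing down it reaches from about 0.4 to 0.825 m from the base axis. Payload 7 kg.
Tool frame: the origin (TCP) lies on the centre line of the jaws, within the pads' length; the fingertips stand tip_reach ahead of it and the grasp point (between the pads) is the TCP (tip_reach is the distance from the TCP to the fingertips, in m); z points along the fingers, y is the line along which they close (so a half turn about z gives the same grasp; the last joint's range is limited). The gripper opens to 88 mm and grips with 3 to 60 N. Pads are 19 mm wide; open, the fingers measure 130 mm over their backs; the gripper's body (78 mm by 193 mm) begins 47 mm behind the grasp point.
Start: joints at [-0.977, 0.359, 0.012, 0, -1.224, -0.288], TCP at [0.203, -0.644, 0.246] pointing down, gripper open.
Joint ranges: [-3.07, 3.07], [-1.43, 2.12], [-1.02, 1.25], [-3.03, 1.67], [-3.05, -0], [-3.03, 3.03]. Speed limits (rad/s): [2.39, 2.39, 3.01, 3.14, 3.14, 3.14].

### API

Orientations are given as [roll, pitch, yaw] about the fixed x, y, z axes, in that order (R = Rz(yaw) Ry(pitch) Rx(roll)).
In Python, from station import get_state, grab_frame, calibration, job_done, find_in, mark_of, tip_reach gives the robot as it stands.
- The arm moves only by the shell command python3 -m handwheel 'ROWS' [OPENING] [FORCE]. ROWS is JSON, a list of rows, each an object with "delta_pos": the shift along the world's x, y, z in units of 30 mm (1.0 is 30 mm), a list of three; "dr": the turn, a rotation vector about the world's x, y, z in degrees, a list of three. In form: [{"delta_pos": [tx, ty, tz], "dr": [rx, ry, rz]}, ...]. A call has 1 to 10 rows; each row shifts and turns the commanded pose from where the row before left it; what a row does not reach is not made up. A row lasts 1/10 s, in which the tool goes at most 50 mm and 8.59 degrees, less where a joint would pass 70% of its speed; a pose out of reach is approached as far as the arm can. A call is refused whole if a number of a shift passes 1 or a number of a turn 8.59, either way. A call with a gripper value outside its range is refused whole. OPENING is the closure, from -1 (fully open) to 1 (shut), set as the call begins (- or left out, the last holds). The fingers move at their own pace and stop on an object; FORCE is the grip in N (left out, the last holds). Time passes only in rows, so rows that do not move let the fingers close. It gives the time, the measured TCP pose, the force, the opening and the grip force at its end, in the units of the state.
- get_state(): the state, without advancing time (a new reading comes with each control period).
- grab_frame(name): name is "scene" or "top" or "wrist"; returns the picture (400x640x3 uint8, red, green, blue); there is no depth.
- calibration(name): a dict with "fx", "fy", "cx", "cy" (pixels), "extrinsics" (4x4, takes a point from world to camera coordinates). Camera axes: x right, y down, z forward; pixel columns grow to the right and rows downward; lengths in m; the calibration is good to about 2 mm. A picture is of the moment at which its call begins: read the wrist's pose just before it. calibration takes no time and is no camera call; for the wrist camera it gives the pose at the moment of the call.
- job_done(): hands the job in; it is judged then, once.
Trained networks look in the newest picture that a camera, given by its name, has taken for a name from the list of things; names that differ only in an ending like _2 or _b are one class to them, and where a whole thing is asked for, a point or a joint stands for the part that bears it (a point fixed in the world has none). Each returns a list of dicts, best first, with "conf" (0 to 1); they miss things now and then, are a little off and sometimes report something else, mostly with a low value. They report only what shows in the picture. A call takes as long as a camera call. They do not tell look-alikes from the thing itself.
- find_in(camera, query): "location" ([column, row] in pixels, amid what is visible of it).
- mark_of(camera, query): "location" ([column, row] in pixels: a listed point, or the origin of a listed thing).
The state is a dict: "t": time; "q": joint angles; "qd": joint speeds; "joint_efforts": joint torques, N m; "eef_pos": TCP position; "ee_rot": TCP orientation; "force": force on the tool from outside, world axes, zero at the start; "moment": the same for the moment, N m; "width": finger opening in m; "gripper_force": force on a finger pad.
Only numpy, scipy, OpenCV 4.12 (cv2) and the standard library are available. Lean on these libraries where they do the work, as an engineer would, in place of code of your own. Each camera call takes 0.05 s, during which the arm holds its last target. There are 200 camera calls.

### The job

The axle in the V-blocks still lacks one of its two retaining clips. Take the larger of the two steel spring clips out of the wooden rack and press it straight down into the empty groove of the axle until it is fully home; leave the smaller clip in the rack.

Things in the scene. Friction and masses are not known exactly. Their poses are not given: they have to be found in the camera images.
- clip_tab (a point): larger spring clip: steel horseshoe 10 mm thick (y), 49 wide (x), 95 tall, upright, mouth down, in a 16 mm deep slot of a wooden rack 28 high. Point: centre of its pull tab, 24 wide (x), 10 thick; tab top 16 above, clip's bridge begins 29 below, feet 79 below. z up, y through the thickness: pinch along y (free both sides). 60 g. Smooth jaws spread on springs; pressing it on takes 5 to 10 N, then it snaps on
- clip_bore (a point): centre of the round bore between the larger clip's jaws, 50 mm straight below clip_tab on the clip's own z axis; same axes, y is the axis of the bore. The bore fits a 24 mm shaft, which snaps in through the mouth below
- groove (a point): centre of the empty groove, on the axle's axis (y; z up), 75 mm above the bench. Axle: level steel bar, 36 mm diameter, in V-blocks on a fixed board, black rubber sleeve 44 across in its middle. Groove: 24 diameter, 22 wide at the bottom, 32 at the mouth. The other groove, 130 away along +y, has its clip (tab top 66 above axis). Fully home, clip_bore lies here and clip_tab 50 above
- small_clip_tab (a point): the smaller spring clip, the wrong size: same form and thickness, 32 mm wide and 62 mm tall, standing in the other slot of the rack 80 mm away. Point: centre of its pull tab, 51 mm above its feet. Stays in the rack
Mind the look-alikes: they are no part of the job. Leave any pink look-alike of the part that bears clip_tab alone.

How it is judged:
At the end, for the whole second after the job is handed in: The larger clip is fully home in the empty groove: bore centre within 12 mm of the groove's centre from above, 5 mm too high to 6 mm too low at most, along the axle within 15 degrees, tab up within 35 degrees. The smaller clip stayed in the rack (z of clip_bore in the frame of groove between -0.006 and 0.005 m and horizontal distance between clip_bore and groove below 0.012 m and angle between the y axis of clip_bore and the y axis of groove, either way round below 0.26 rad and horizontal distance between clip_tab and clip_bore below 0.03 m); the robot touches nothing.
It fails at once if the smaller clip is moved from its place in the rack (more than 30 mm) (distance of small_clip_tab from where it was at the start of the episode above 0.03 m).
It also fails if it takes over 32 s, if anything falls off the work surface, if the arm or the gripper's body presses on something with over 40 N, if the wrist force passes 120 N, or if a joint passes its speed limit or range.

## Working session

There is one attempt and no reset: what is moved stays moved. The work goes in short steps, Python scripts to look and compute and a shell command to move; the robot and the scene stay as the last step left them, time stands still between calls to the robot, and variables do not carry over. Pictures are saved under pics/ and viewed, at most 10 in all, crops included, and the job is handed in when it is done.

```bash
mkdir -p pics
cat > h.py <<'E'
import numpy as np, cv2
from station import *
def tri(obs):
    # obs: list of (cal, (u,v)) -> least squares point
    A=[];b=[]
    for c,(u,v) in obs:
        E=np.array(c["extrinsics"]);x=(u-c["cx"])/c["fx"];y=(v-c["cy"])/c["fy"]
        for r in (E[0]-x*E[2],E[1]-y*E[2]): A.append(r[:3]);b.append(-r[3])
    return np.linalg.lstsq(np.array(A),np.array(b),rcond=None)[0]
def onz(c,uv,z):
    E=np.array(c["extrinsics"]);x=(uv[0]-c["cx"])/c["fx"];y=(uv[1]-c["cy"])/c["fy"]
    A=np.array([E[0]-x*E[2],E[1]-y*E[2]])
    return np.linalg.solve(A[:,:2],-A[:,3]-A[:,2]*z)
def proj(c,p):
    q=np.array(c["extrinsics"])@np.append(p,1);return [c["fx"]*q[0]/q[2]+c["cx"],c["fy"]*q[1]/q[2]+c["cy"]]
def save(im,n): cv2.imwrite("pics/"+n,im[:,:,::-1])
E
python3 - <<'E'
from h import *
print(tip_reach, get_state()["t"],get_state()["ee_rot"])
Q=["clip_tab","clip_bore","groove","small_clip_tab"]
ims=[]
for n in ["scene","top"]:
    im=grab_frame(n);ims.append(im)
    for q in Q:
        print(n,q,[(np.round(d["location"]).tolist(),round(d["conf"],2)) for d in mark_of(n,q)[:4]])
save(cv2.resize(np.vstack(ims),(0,0),fx=.75,fy=.75),"a.png")
print(get_state()["t"])
E
```

```text
0.019 0.0 [ 3.13995050e+00 -1.27885910e-04 -2.83594858e+00]
scene clip_tab [([309.0, 214.0], 0.61), ([291.0, 238.0], 0.56)]
scene clip_bore [([291.0, 260.0], 0.75), ([312.0, 233.0], 0.65)]
scene groove [([360.0, 153.0], 0.57)]
scene small_clip_tab [([259.0, 232.0], 0.65)]
top clip_tab [([256.0, 218.0], 0.71), ([306.0, 207.0], 0.64), ([430.0, 185.0], 0.53)]
top clip_bore [([306.0, 207.0], 0.62), ([262.0, 218.0], 0.57)]
top groove [([429.0, 183.0], 0.83)]
top small_clip_tab [([264.0, 181.0], 0.38)]
0.5
```

View pics/a.png

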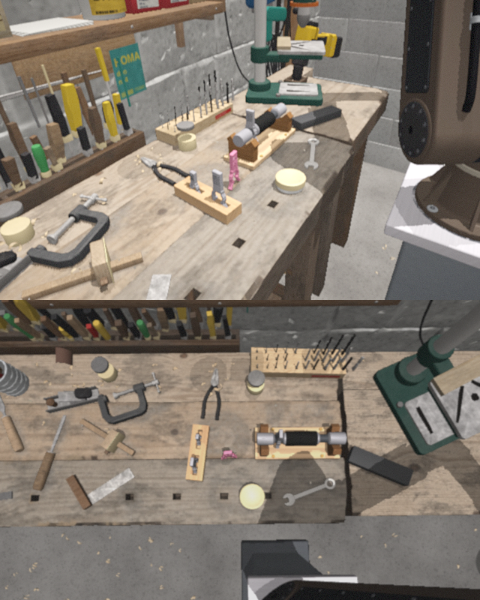

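Run:
```python
from h import *
s=grab_frame("scene");t=grab_frame("top")
a=cv2.resize(s[130:300,220:400],(0,0),fx=3,fy=3);b=cv2.resize(t[150:250,230:480],None,fx=3,fy=3)
a=a[:, :540]; W=max(a.shape[1],b.shape[1])
pad=lambda i:np.pad(i,((0,0),(0,W-i.shape[1]),(0,0)))
im=np.vstack([pad(a),pad(b)]);im=cv2.resize(im,None,fx=.74,fy=.74);save(im,"b.png");print(im.shape)
cs,ct=calibration("scene"),calibration("top")
print("tab",tri([(cs,(291,238)),(ct,(256,218))]),"groove?",tri([(cs,(360,153)),(ct,(429,183))]))
print("pink",tri([(cs,(309,214)),(ct,(306,207))]),"small",tri([(cs,(259,232)),(ct,(264,181))]))
print("onz tab",onz(ct,(256,218),.091),"small",onz(ct,(264,181),.063),"gr",onz(ct,(429,183),.075), onz(cs,(360,153),.075))
```

```text
(599, 555, 3)
tab [0.47196251 0.31315199 0.09094422] groove? [ 0.54749456 -0.05692577  0.07735674]
pink [0.50166669 0.21140097 0.07102061] small [0.55499132 0.29981648 0.06563027]
onz tab [0.47183634 0.31307188] small [0.55743129 0.30135414] gr [ 0.54644156 -0.05823582] [ 0.55162607 -0.06108149]
```

View pics/b.png

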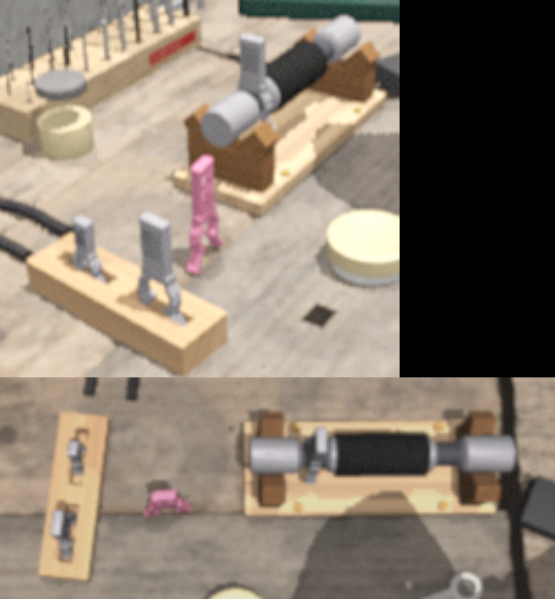

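Large steel clip is at scene (291,238), the small one at (259,232), the pink look-alike at (309,214), and the fitted clip sits on the axle. I choose (291,238), the larger grey clip in the rack. The empty groove is at the right end of the axle, top (429,183).

```bash
python3 -m handwheel '[{"delta_pos":[0.6,1,0],"dr":[0,0,-2.5]},{"delta_pos":[0.6,1,0],"dr":[0,0,-2.5]},{"delta_pos":[0.6,1,0],"dr":[0,0,-2.5]},{"delta_pos":[0.6,1,0],"dr":[0,0,-2.5]},{"delta_pos":[0.6,1,0],"dr":[0,0,-2.5]},{"delta_pos":[0.6,1,0],"dr":[0,0,-2.5]},{"delta_pos":[0.6,1,0],"dr":[0,0,-2.5]},{"delta_pos":[0.6,1,0],"dr":[0,0,-2.5]},{"delta_pos":[0.6,1,0],"dr":[0,0,-2.5]},{"delta_pos":[0.6,1,0],"dr":[0,0,-2.5]}]' -1 && python3 -m handwheel '[{"delta_pos":[0.2,1,0],"dr":[0,0,0]},{"delta_pos":[0.2,1,0],"dr":[0,0,0]},{"delta_pos":[0.2,1,0],"dr":[0,0,0]},{"delta_pos":[0.2,1,0],"dr":[0,0,0]},{"delta_pos":[0.2,1,0],"dr":[0,0,0]},{"delta_pos":[0.2,1,0],"dr":[0,0,0]},{"delta_pos":[0.2,1,0],"dr":[0,0,0]},{"delta_pos":[0.2,1,0],"dr":[0,0,0]},{"delta_pos":[0.2,1,0],"dr":[0,0,0]},{"delta_pos":[0.2,1,0],"dr":[0,0,0]}]'
```

```text
t: 1.6
eef_pos: [0.3838, -0.3424, 0.2459]
ee_rot: [-3.141, 0.001, 3.009]
force: [0.6, 0.7, 0.1]
width: 0.0874
gripper_force: 0.0
t: 2.6
eef_pos: [0.4432, -0.0424, 0.2459]
ee_rot: [3.141, 0.001, 3.011]
force: [0.1, 0.7, 0.4]
width: 0.0877
gripper_force: 0.0
```

```bash
python3 -m handwheel '[{"delta_pos":[0.1,1,0],"dr":[0,0,0]},{"delta_pos":[0.1,1,0],"dr":[0,0,0]},{"delta_pos":[0.1,1,0],"dr":[0,0,0]},{"delta_pos":[0.1,1,0],"dr":[0,0,0]},{"delta_pos":[0.1,1,0],"dr":[0,0,0]},{"delta_pos":[0.1,1,0],"dr":[0,0,0]},{"delta_pos":[0.1,1,0],"dr":[0,0,0]},{"delta_pos":[0.1,1,0],"dr":[0,0,0]},{"delta_pos":[0.1,1,0],"dr":[0,0,0]},{"delta_pos":[0,1,0],"dr":[0,0,0]}]' && python3 -m handwheel '[{"delta_pos":[0,0.9,-0.5],"dr":[0,0,0]},{"delta_pos":[0,0.9,-0.5],"dr":[0,0,0]},{"delta_pos":[0,0,0],"dr":[0,0,0]}]'
python3 - <<'E'
from h import *
s=get_state();im=grab_frame("wrist");c=calibration("wrist");save(im,"c.png")
print(s["eef_pos"])
for q,z in [("clip_tab",.091),("small_clip_tab",.063),("clip_bore",.041)]:
    for d in mark_of("wrist",q)[:3]: print(q,np.round(d["location"]),round(d["conf"],2),onz(c,d["location"],z))
E
```

```text
t: 3.6
eef_pos: [0.4703, 0.2576, 0.2458]
ee_rot: [3.141, 0.0, 3.011]
force: [0.4, -0.5, -0.3]
width: 0.0876
gripper_force: 0.0
t: 3.9
eef_pos: [0.4694, 0.3123, 0.2132]
ee_rot: [-3.139, -0.002, 3.013]
force: [-0.7, 0.0, -0.8]
width: 0.0874
gripper_force: 0.0
[0.46942657 0.31227593 0.21322943]
clip_tab [202. 250.] 0.96 [0.49992358 0.2138638 ]
clip_tab [316. 212.] 0.92 [0.47980658 0.30815758]
small_clip_tab [320. 280.] 0.76 [0.55323706 0.3011997 ]
small_clip_tab [318. 209.] 0.27 [0.48675013 0.3083675 ]
clip_bore [221. 229.] 0.87 [0.50107583 0.21566153]
clip_bore [317. 190.] 0.72 [0.47556226 0.30899457]
```

View pics/c.png

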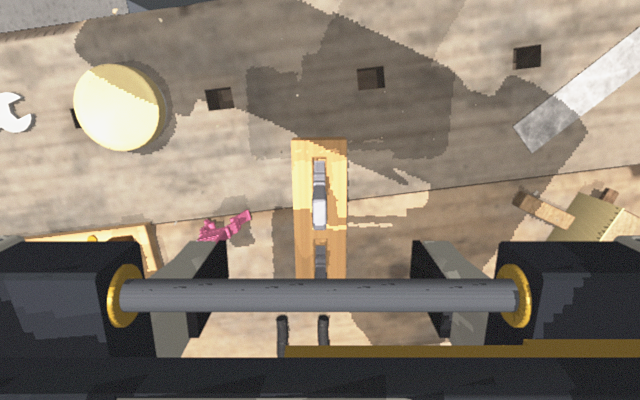

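The wrist view shows the large clip at (318,210), the small one at (320,260) and the pink one at (225,228). The rack lies square to the gripper.

```bash
python3 -m handwheel '[{"delta_pos":[0.1,-0.05,-0.8],"dr":[0,0,0]},{"delta_pos":[0.1,-0.05,-0.8],"dr":[0,0,0]},{"delta_pos":[0.02,0,-0.8],"dr":[0,0,0]},{"delta_pos":[0,0,-0.8],"dr":[0,0,0]},{"delta_pos":[0,0,-0.7],"dr":[0,0,0]},{"delta_pos":[0,0,0],"dr":[0,0,0]}]' && python3 -m handwheel '[{"delta_pos":[0,0,0],"dr":[0,0,0]},{"delta_pos":[0,0,0],"dr":[0,0,0]},{"delta_pos":[0,0,0],"dr":[0,0,0]},{"delta_pos":[0,0,0],"dr":[0,0,0]},{"delta_pos":[0,0,0],"dr":[0,0,0]},{"delta_pos":[0,0,0],"dr":[0,0,0]}]' 1 45
```

```text
t: 4.7
eef_pos: [0.4759, 0.3054, 0.0968]
ee_rot: [-3.139, -0.002, 3.01]
force: [-0.6, -0.0, 0.1]
width: 0.0873
gripper_force: 0.0
t: 5.3
eef_pos: [0.4768, 0.3074, 0.0988]
ee_rot: [3.141, 0.0, 3.011]
force: [0.2, -0.1, 0.8]
width: 0.0453
gripper_force: 0.0
```

```bash
python3 -m handwheel '[{"delta_pos":[0,0,-0.13],"dr":[0,0,0]},{"delta_pos":[0,0,0],"dr":[0,0,0]},{"delta_pos":[0,0,0],"dr":[0,0,0]},{"delta_pos":[0,0,0],"dr":[0,0,0]},{"delta_pos":[0,0,0],"dr":[0,0,0]},{"delta_pos":[0,0,0],"dr":[0,0,0]},{"delta_pos":[0,0,0],"dr":[0,0,0]}]'
```

```text
t: 6.0
eef_pos: [0.4776, 0.3092, 0.0951]
ee_rot: [3.138, 0.002, 3.011]
force: [0.9, 5.1, -1.8]
width: 0.0099
gripper_force: 44.9
```

```bash
python3 -m handwheel '[{"delta_pos":[0,0,0.5],"dr":[0,0,0]},{"delta_pos":[0,0,0.8],"dr":[0,0,0]},{"delta_pos":[0,0,0.8],"dr":[0,0,0]},{"delta_pos":[0,0,0.9],"dr":[0,0,0]},{"delta_pos":[0,0,1],"dr":[0,0,0]},{"delta_pos":[0,0,1],"dr":[0,0,0]},{"delta_pos":[0,-0.5,0.5],"dr":[0,0,0]},{"delta_pos":[0.2,-1,0],"dr":[0,0,0.75]},{"delta_pos":[0.2,-1,0],"dr":[0,0,0.75]},{"delta_pos":[0.2,-1,0],"dr":[0,0,0.75]}]' && python3 -m handwheel '[{"delta_pos":[0.2,-1,0],"dr":[0,0,0.75]},{"delta_pos":[0.2,-1,0],"dr":[0,0,0.75]},{"delta_pos":[0.2,-1,0],"dr":[0,0,0.75]},{"delta_pos":[0.2,-1,0],"dr":[0,0,0.75]},{"delta_pos":[0.2,-1,0],"dr":[0,0,0.75]},{"delta_pos":[0.2,-1,0],"dr":[0,0,0.75]},{"delta_pos":[0.2,-1,0],"dr":[0,0,0.75]},{"delta_pos":[0.2,-1,0],"dr":[0,0,0]},{"delta_pos":[0,-0.7,0],"dr":[0,0,0]},{"delta_pos":[0,0,0],"dr":[0,0,0]}]'
python3 - <<'E'
from h import *
s=get_state();print(s["eef_pos"],s["ee_rot"],s["width"])
ims=[]
for n in ["wrist","top","scene"]:
    im=grab_frame(n);c=calibration(n)
    for q,z in [("clip_tab",s["eef_pos"][2]-.004),("groove",.075),("clip_bore",s["eef_pos"][2]-.054)]:
        for d in mark_of(n,q)[:3]: print(n,q,np.round(d["location"]),round(d["conf"],2),onz(c,d["location"],z))
    u,v=map(int,proj(c,[.547,-.02,.1]))
    if n!="wrist": im=cv2.resize(im[max(v-60,0):v+40,max(u-80,0):u+80],(400,250),interpolation=cv2.INTER_CUBIC)
    else: im=cv2.resize(im,(512,320))
    ims.append(im)
im=np.zeros((570,800,3),np.uint8);im[:320,:512]=ims[0];im[320:,:400]=ims[1];im[320:,400:]=ims[2];save(im,"d.png")
E
```

```text
t: 7.0
eef_pos: [0.4942, 0.2005, 0.2592]
ee_rot: [-3.141, -0.001, 3.051]
force: [0.3, -0.3, -0.2]
width: 0.0096
gripper_force: 45.0
t: 8.0
eef_pos: [0.5417, -0.0613, 0.2588]
ee_rot: [-3.141, -0.002, 3.139]
force: [-0.6, 0.4, -0.9]
width: 0.0098
gripper_force: 45.0
[ 0.54169655 -0.06131436  0.25883675] [-3.14120313e+00 -1.90080947e-03  3.13902312e+00] 0.009811747092873947
wrist clip_tab [320. 274.] 0.81 [ 0.54233964 -0.05933148]
wrist clip_tab [631. 139.] 0.57 [0.48358346 0.06345781]
wrist groove [318. 176.] 0.69 [ 0.53803825 -0.06061072]
wrist clip_bore [589. 132.] 0.97 [0.48561445 0.08310053]
wrist clip_bore [318. 231.] 0.55 [ 0.54170484 -0.06057927]
top clip_tab [302. 207.] 0.44 [0.46759507 0.20841311]
top clip_bore [304. 209.] 0.63 [0.47165949 0.20847567]
scene clip_tab [312. 214.] 0.96 [0.33323296 0.45124332]
scene clip_tab [368.  76.] 0.68 [ 0.5356236  -0.05590571]
scene groove [363. 156.] 0.86 [ 0.53879384 -0.05082548]
scene clip_bore [365.  97.] 0.8 [ 0.54689874 -0.06984538]
scene clip_bore [311. 232.] 0.67 [0.35772644 0.41934961]
```

View pics/d.png

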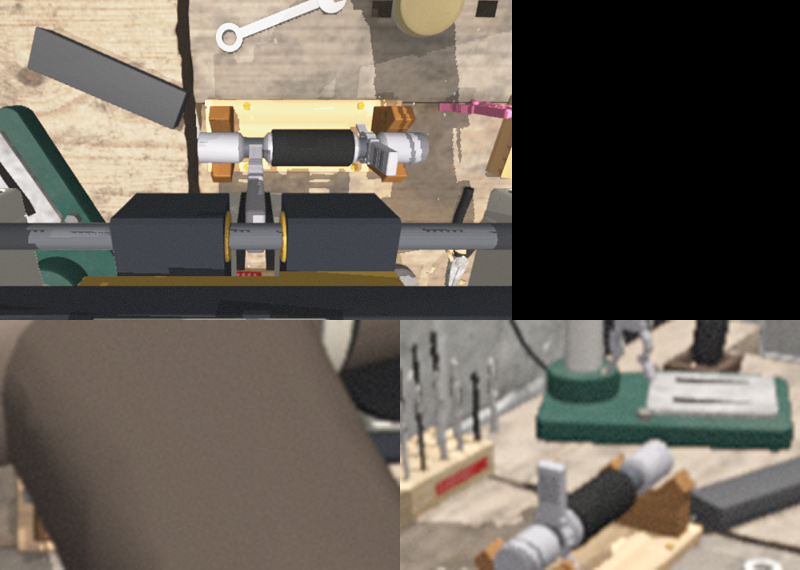

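The wrist view shows the clip held upright over the neck of the axle at about (320,184) full scale. The axle is level in the picture. I'll measure the axle edges for x.

Run:
```python
from h import *
im=grab_frame("wrist");c=calibration("wrist")
save(cv2.resize(im[145:225,230:480],(800,256),interpolation=cv2.INTER_CUBIC),"e.png")
for v in (176,180,184,188): print(v,onz(c,(320,v),.075))
E=np.linalg.inv(np.array(c["extrinsics"]));print(E[:3,3],c["fx"])
# predicted silhouette of the axle (r 18) for axis x
from itertools import product
for x in (.535,.54,.545,.55):
    pts=[proj(c,[x+.018*np.cos(a),-.1,.075+.018*np.sin(a)])[1] for a in np.linspace(0,2*np.pi,73)]
    print(x,min(pts),max(pts))
```

```text
176 [ 0.53907694 -0.05709737]
180 [ 0.54284505 -0.0570886 ]
184 [ 0.54663715 -0.05707977]
188 [ 0.55045348 -0.05707088]
[ 0.46800803 -0.05804926  0.39874281] 359.78825975720235
0.535 151.75346484307997 191.22536853179008
0.54 157.2077110222487 196.47574105598753
0.545 162.61597566984415 201.68215747115156
0.55 167.97883780990722 206.8451674769353
```

View pics/e.png

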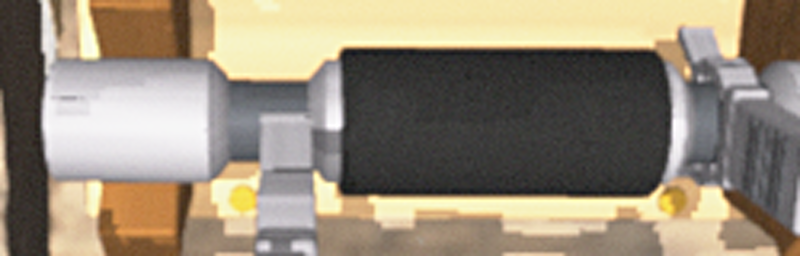

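```bash
python3 -m handwheel '[{"delta_pos":[0.12,-0.14,-0.5],"dr":[0,0,0]},{"delta_pos":[0,0,-0.8],"dr":[0,0,0]},{"delta_pos":[0,0,-0.8],"dr":[0,0,0]},{"delta_pos":[0,0,-0.6],"dr":[0,0,0]},{"delta_pos":[0,0,-0.3],"dr":[0,0,0]},{"delta_pos":[0,0,0],"dr":[0,0,0]}]' 1 58
python3 - <<'E'
from h import *
im=grab_frame("wrist");print(get_state()["eef_pos"],get_state()["force"]);save(cv2.resize(im[120:300,200:480],(700,450)),"f.png")
E
```

```text
t: 9.25
eef_pos: [0.5458, -0.0629, 0.1686]
ee_rot: [-3.141, -0.002, -3.141]
force: [-0.2, -0.1, -0.1]
width: 0.0096
gripper_force: 58.0
[ 0.54646917 -0.06288408  0.16973314] [-0.47829166 -0.22610085 -0.67361733]
```

View pics/f.png

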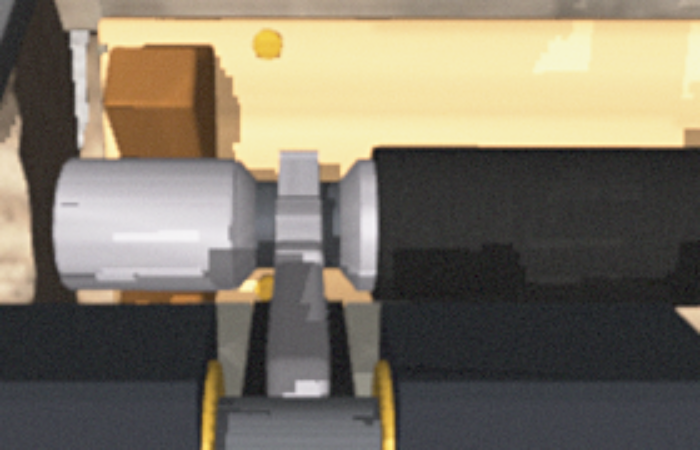

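The clip at crop column 299 is centred between the groove walls (255–342). I'll press it down.

```bash
python3 -m handwheel '[{"delta_pos":[0,0,-0.4],"dr":[0,0,0]},{"delta_pos":[0,0,-0.3],"dr":[0,0,0]},{"delta_pos":[0,0,0],"dr":[0,0,0]}]'; python3 -m handwheel '[{"delta_pos":[0,0,-0.2],"dr":[0,0,0]},{"delta_pos":[0,0,-0.2],"dr":[0,0,0]},{"delta_pos":[0,0,0],"dr":[0,0,0]}]';python3 -m handwheel '[{"delta_pos":[0,0,-0.15],"dr":[0,0,0]},{"delta_pos":[0,0,-0.1],"dr":[0,0,0]},{"delta_pos":[0,0,0],"dr":[0,0,0]}]'
```

```text
t: 9.6
eef_pos: [0.5458, -0.0629, 0.1477]
ee_rot: [-3.141, -0.001, -3.141]
force: [-1.2, -0.3, 0.9]
width: 0.0094
gripper_force: 58.0
t: 9.9
eef_pos: [0.5458, -0.0629, 0.136]
ee_rot: [3.142, -0.001, -3.142]
force: [-0.9, 0.3, -4.1]
width: 0.0101
gripper_force: 58.0
t: 10.2
eef_pos: [0.5456, -0.0629, 0.1282]
ee_rot: [-3.142, -0.002, -3.142]
force: [-1.1, -0.3, -6.1]
width: 0.0096
gripper_force: 58.0
```

```bash
python3 -m handwheel '[{"delta_pos":[0,0,-0.1],"dr":[0,0,0]},{"delta_pos":[0,0,0],"dr":[0,0,0]}]'; python3 -m handwheel '[{"delta_pos":[0,0,-0.07],"dr":[0,0,0]},{"delta_pos":[0,0,0],"dr":[0,0,0]}]'
python3 - <<'E'
from h import *
im=grab_frame("wrist");print(get_state()["eef_pos"],get_state()["force"]);save(cv2.resize(im[100:340,160:480],(800,600)),"g.png")
E
```

```text
t: 10.4
eef_pos: [0.5463, -0.063, 0.1276]
ee_rot: [-3.141, 0.0, -3.141]
force: [-6.2, 0.1, 12.3]
width: 0.0095
gripper_force: 58.0
t: 10.6
eef_pos: [0.5466, -0.0631, 0.1273]
ee_rot: [-3.141, 0.001, -3.14]
force: [-13.2, 2.9, 28.2]
width: 0.0092
gripper_force: 58.0
[ 0.54656668 -0.06309376  0.12734526] [-11.69402974   2.34527208  27.45435098]
```

View pics/g.png

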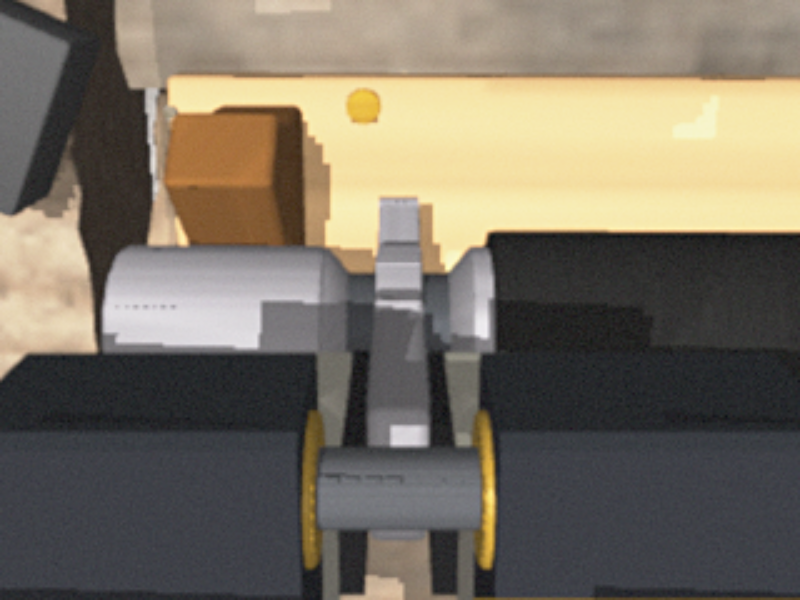

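The bridge sits on the axle and a hard stop is reached at TCP z .127 (28 N). I'll relax the press, open and lift straight up.

```bash
python3 -m handwheel '[{"delta_pos":[0,0,0.12],"dr":[0,0,0]},{"delta_pos":[0,0,0],"dr":[0,0,0]}]'; python3 -m handwheel '[{"delta_pos":[0,0,0],"dr":[0,0,0]},{"delta_pos":[0,0,0],"dr":[0,0,0]},{"delta_pos":[0,0,0],"dr":[0,0,0]},{"delta_pos":[0,0,0],"dr":[0,0,0]},{"delta_pos":[0,0,0],"dr":[0,0,0]},{"delta_pos":[0,0,0],"dr":[0,0,0]}]' 0;  python3 -m handwheel '[{"delta_pos":[0,0,0.5],"dr":[0,0,0]},{"delta_pos":[0,0,0.8],"dr":[0,0,0]},{"delta_pos":[0,0,0.8],"dr":[0,0,0]},{"delta_pos":[0,0,0.8],"dr":[0,0,0]},{"delta_pos":[0,0,0.8],"dr":[0,0,0]},{"delta_pos":[0,0,0.4],"dr":[0,0,0]},{"delta_pos":[0,0,0],"dr":[0,0,0]}]'
python3 - <<'E'
from h import *
ims=[]
cs=[];P={}
for n in ["wrist","scene"]:
    im=grab_frame(n);c=calibration(n)
    for q,z in [("clip_tab",.125),("clip_bore",.075)]:
        for d in mark_of(n,q)[:4]:
            p=onz(c,d["location"],z);print(n,q,np.round(d["location"]),round(d["conf"],2),p)
    print(proj(c,[.5453,-.0625,.125]),proj(c,[.5453,-.0625,.075]))
    ims.append(cv2.resize(im[110:270,200:480] if n=="wrist" else im[110:230,280:490],(500,286)))
save(np.vstack(ims),"h.png")
E
```

```text
t: 10.85
eef_pos: [0.5461, -0.0629, 0.128]
ee_rot: [3.141, 0.0, -3.141]
force: [-2.2, -0.1, -2.0]
width: 0.0094
gripper_force: 58.0
t: 11.45
eef_pos: [0.5465, -0.0629, 0.1276]
ee_rot: [-3.142, 0.0, -3.141]
force: [0.5, 0.1, -0.3]
width: 0.0435
gripper_force: 0.0
t: 12.15
eef_pos: [0.5472, -0.0628, 0.2523]
ee_rot: [3.141, 0.003, -3.141]
force: [-0.4, -0.2, 0.0]
width: 0.0435
gripper_force: 0.0
wrist clip_tab [317. 198.] 0.69 [ 0.54751838 -0.06371439]
wrist clip_tab [317. 177.] 0.66 [ 0.53045888 -0.06363079]
wrist clip_bore [595. 128.] 0.67 [0.49833516 0.17528822]
[np.float64(318.6886788022698), np.float64(195.70933196037768)] [np.float64(318.71970872009234), np.float64(180.75221346754796)]
scene clip_tab [312. 213.] 0.89 [0.45294215 0.27879082]
scene clip_tab [362. 135.] 0.63 [ 0.54127004 -0.05103501]
scene clip_bore [311. 233.] 0.81 [0.46539669 0.2662106 ]
scene clip_bore [365. 151.] 0.56 [ 0.54719152 -0.07803221]
[np.float64(363.3585322617188), np.float64(132.87965724122125)] [np.float64(362.72466779342034), np.float64(153.35942736458088)]
```

View pics/h.png

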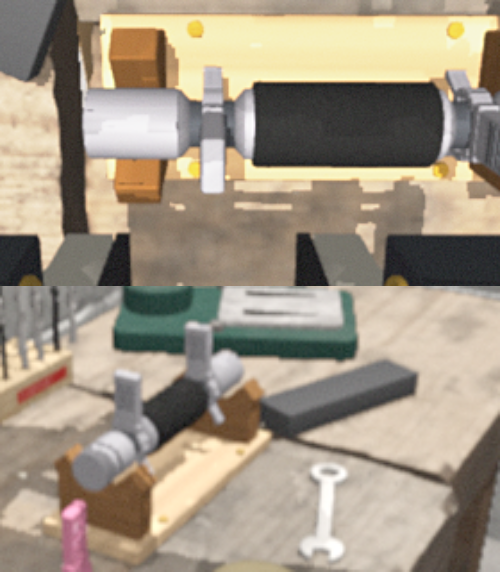

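Both clips stand alike on the axle, upright. The new tab at scene (362,135) matches the predicted home position (363,133), and the robot is clear.

```bash
python3 -c "
from station import *
print(job_done())"
```

```text
the job is handed in; nothing more can be done
None
```

The larger clip is pressed fully home in the empty groove and upright, the smaller clip was left in the rack, and the job was handed in at about 12.5 s with the robot clear; the judge's result was not shown.

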